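# Slide the drip saucer in under the plant stand

### The arm

A 7-joint arm with a two-finger parallel gripper is mounted at the origin on the work surface. World frame = base frame: x ahead of the robot, y to its left, z up, the work surface at z = 0. Lengths are in m, angles in rad, forces in N, time in s.
With the tool pointing down it reaches from about 0.425 to 0.925 m from the base axis. Payload 6.8 kg.
Tool frame: the origin (TCP) lies between the finger pads; the fingertips stand r.tip_reach ahead of it and the grasp point (between the pads) lies 11 mm behind it (r.tip_reach is the distance from the TCP to the fingertips, in m); z points along the fingers, y is the direction in which the jaws open and shut (so a half turn about z gives the same grasp; the last joint's range is limited). The gripper opens to 85 mm and grips with 20 to 120 N. Pads are 22 mm wide; open, the fingers measure 114 mm over their backs; the gripper's body (76 mm by 85 mm) begins 54 mm behind the grasp point. The pads swing forward as they close: fully open they stand 13 mm farther back than shut.
Start: joints at [-1.449, 0.477, 0.022, 1.555, -0.011, 1.109, -0.083], TCP at [0.154, 0.657, 0.239] pointing down, gripper open.
Joint ranges: [-2.96, 2.96], [-0.34, 2.1], [-1.41, 1.46], [0.24, 2.44], [-1.37, 4.51], [0.17, 1.92], [-2.96, 2.96]. Speed limits (rad/s): [2.39, 2.39, 3.14, 3.14, 3.14, 3.14, 3.14].

### API

Orientations are given as a rotation vector (axis times angle).
In Python, from bench import r, eyes, spotter gives the robot as it stands.
- The arm moves only by the tool carry_out, never from a script. Its argument "series" is text: rows parted by semicolons, each of 5 numbers parted by spaces: the shift along the tool's x, y, z in cm, then the turn about the tool's z in rad, then the opening, from 0 (shut) to 1 (fully open). In form: x y z yaw gripper; .... A call has 1 to 8 rows; each row shifts and turns the commanded pose from where the row before left it, along the tool's axes as they then stand; what a row does not reach is not made up. A row lasts 1/8 s, in which the tool goes at most 62.5 mm and 10.7 degrees, less where a joint would pass 70% of its speed; a pose out of reach is approached as far as the arm can. A call with a gripper value outside its range is refused whole. The fingers move at their own pace and stop on an object; "grip_force" is the grip in N (left out, the last holds). Time passes only in rows, so rows that do not move let the fingers close. It gives the time, the measured TCP pose, the force and the opening at its end, in the units of the state.
- r.get_obs(): the state, without advancing time (a new reading comes with each control period).
- eyes.grab_frame(name): name is "side" or "top"; returns a dict with "color" (420x560x3 uint8, blue, green, red), "intrinsics" (3x3 intrinsics, pixels), "R" (3x3) and "t" (3): a world point X has camera coordinates R X + t. Camera axes: x right, y down, z forward; pixel columns grow to the right and rows downward; lengths in m; the calibration is good to about 2 mm. A picture is of the moment at which its call begins. There is no depth.
- r.hand_in(): hands the job in, once; it reports no verdict.
Trained networks look in a picture, given as the dict that the camera call returned (one of the last four; its "shot" number tells which), for a name from the list of things; names that differ only in an ending like _2 or _b are one class to them, and where a whole thing is asked for, a point or a joint stands for the part that bears it (a point fixed in the world has none). Each returns a list of dicts, best first, with "confidence" (0 to 1); they miss things now and then, are a little off and sometimes report something else, mostly with a low value. They report only what shows in the picture. A call takes as long as a camera call. They do not tell look-alikes from the thing itself.
- spotter.search_frame(picture, query): "uv" ([column, row] in pixels, amid what is visible of it).
- spotter.trace(picture, query): "pixels" (420x560 bool, what is visible of it) and "uv" ([column, row] in pixels, amid what is visible of it).
- spotter.mark_of(picture, query): "uv" ([column, row] in pixels: a listed point, or the origin of a listed thing).
The state is a dict: "clock": time; "joints": joint angles; "qvel": joint speeds; "tau": joint torques, N m; "tcp_pos": TCP position; "orientation": TCP orientation; "contact_force": force on the tool from outside, world axes, zero at the start; "moment": the same for the moment, N m; "grip_width": finger opening in m.
Only numpy, scipy, OpenCV 4.12 (cv2) and the standard library are available. Lean on these libraries where they do the work, as an engineer would, in place of code of your own. Each camera call takes 0.05 s, during which the arm holds its last target.

### The job

Push the white ceramic saucer over the bench with your fingertips and in between two neighbouring feet of the low cross-shaped wooden plant stand, until it sits centred under the crossing of the stand's two rails, ready to catch the drips of the pot that will stand there. Slide it flat on the bench all the way, do not pick it up, and leave the other things on the bench where they are.

Things in the scene. Friction and masses are not known exactly. Their poses are not given: they have to be found in the camera images.
- saucer: white ceramic drip saucer, round, 140 mm across the rim, 24 mm high, about 0.32 kg: flared side, underside 118 mm across, open top, 5 mm wall, 6 mm floor. Loose, flat on the bench to the left or right of the stand, outside it. Origin: centre of its underside, z up
- stand: low wooden stand, screwed down: two rails 282 x 30 x 20 mm cross in an X; a round foot (30 mm diameter, 36 mm high) under each end; rails 36 to 56 mm above the bench. Origin: bench level below the crossing, where the saucer's centre belongs. Foot axes at x, y = +-89, +-89 mm (rails along the diagonals), so each of the 4 sides has a 148 mm clear gap, its middle 89 mm from the origin along +-x or +-y
- clay_pot: bystander: terracotta pot with soil, 124 mm across the rim, 112 mm high, on the other side of the stand from the saucer. Origin: centre of its underside
- nursery_pot: bystander: green plastic nursery pot with soil, 110 mm across the rim, 95 mm high, behind the stand at the right. Origin: centre of its underside
- small_pot: bystander: small empty terracotta pot, 72 mm across the rim, 66 mm high, behind the stand at the left. Origin: centre of its underside
- trowel: bystander: steel trowel with a wooden handle lying flat behind the stand, 322 mm long, about 80 mm wide, 30 mm high. Origin on the bench near the front end of the handle; +x points to the blade's tip (182 mm away), the handle's end is 140 mm away along -x
- dibber: bystander: wooden dibber with a T handle and steel point lying near the robot at the right, 200 mm long, 28 mm high. Origin on the bench at mid-length
- seed_tin: bystander: closed metal seed tin, 72 x 102 mm, 52 mm high, near the robot at the left. Origin: centre of its underside
Things that resemble listed ones, but are neither listed nor needed, are in the scene too. There is more than one size of the saucer; the job needs the largest.

How it is judged:
At the end, for the whole second after the job is handed in: the saucer lies flat and still on the bench under the stand, its centre within 15 mm (in plan) of the point below the crossing of the rails (horizontal distance between saucer and stand below 0.015 m and height (world z) of saucer below 0.004 m and angle between saucer's own z axis and vertical below 0.06 rad and linear speed of saucer below 0.01 m/s); the robot touches nothing.
It fails at once if the saucer was lifted off the bench (origin more than 10 mm up) or tipped by more than about 11 degrees (height (world z) of saucer above 0.01 m or angle between saucer's own z axis and vertical above 0.2 rad).
It fails at once if one of the other things on the bench was shifted by more than 25 mm (distance of any of clay_pot, nursery_pot, small_pot, trowel, dibber, seed_tin from where it was at the start of the episode above 0.025 m).
It also fails if it takes over 56 s, if anything falls off the work surface, if the arm or the gripper's body presses on something with over 40 N, if the wrist force passes 120 N, or if a joint passes its speed limit or range.

## Working session

There is one attempt and no reset: what is moved stays moved. The work goes in short steps, Python scripts to look and compute and a tool call to move; the robot and the scene stay as the last step left them, time stands still between calls to the robot, and variables do not carry over. Pictures are saved under pics/ and viewed, and the job is handed in when it is done.

Besides the shell and the picture viewer there is one more tool, called after "Request:" as name(argument=value, ...), one argument or row to a line, values as JSON. carry_out: Moves the arm, as the interface text tells. Its arguments: {"type":"object","properties":{"series":{"type":"string"},"grip_force":{"type":"number"}},"required":["series"]}

```bash
mkdir -p pics; ls
cat > h.py <<'E'
import numpy as np, cv2
from bench import r, eyes, spotter
def ray(p,uv):
    K=np.array(p["intrinsics"]);R=np.array(p["R"]);t=np.array(p["t"])
    d=R.T@np.linalg.solve(K,[uv[0],uv[1],1.]);return -R.T@t,d
def atz(p,uv,z):
    c,d=ray(p,uv);return c+d*(z-c[2])/d[2]
def proj(p,X):
    X=np.atleast_2d(X);K=np.array(p["intrinsics"]);c=X@np.array(p["R"]).T+np.array(p["t"]);q=c@K.T;return q[:,:2]/q[:,2:]
E
python3 - <<'E'
from h import *
o=r.get_obs();print({k:np.round(v,3) for k,v in o.items()},r.tip_reach)
for n in("side","top"):
    p=eyes.grab_frame(n);cv2.imwrite(f"pics/{n}0.png",p["color"]);print(n,np.round(ray(p,(280,210)),3))
    for q in("saucer","stand","clay_pot","nursery_pot","small_pot","trowel","dibber","seed_tin"):
        print(q,[(np.round(d["uv"]),round(d["confidence"],2),np.round(atz(p,d["uv"],0)[:2],3)) for d in spotter.mark_of(p,q)])
E
```

```text
pics
{'clock': np.float64(0.0), 'joints': array([-1.449,  0.478,  0.022,  1.556, -0.011,  1.109, -0.083]), 'qvel': array([-0.001, -0.001, -0.001,  0.   ,  0.001,  0.001,  0.   ]), 'tau': array([-1.0000e-03, -5.9644e+01,  1.6070e+00, -2.8119e+01,  1.2000e-02,
        9.0000e-03,  0.0000e+00]), 'tcp_pos': array([0.154, 0.657, 0.238]), 'orientation': array([-3.600e-01, -3.121e+00,  3.000e-03]), 'contact_force': array([-0.807,  0.073,  0.561]), 'moment': array([ 0.02 , -0.038,  0.037]), 'grip_width': np.float64(0.085)} 0.008
side [[-0.098 -1.044  1.009]
 [ 0.412  0.691 -0.594]]
saucer [(array([234., 191.]), 0.84, array([0.511, 0.313])), (array([264., 168.]), 0.8, array([0.69 , 0.403])), (array([194., 170.]), 0.72, array([0.438, 0.521]))]
stand [(array([284., 241.]), 0.94, array([ 0.528, -0.02 ]))]
clay_pot [(array([309., 296.]), 0.97, array([ 0.467, -0.26 ])), (array([340., 208.]), 0.58, array([0.789, 0.034])), (array([274., 345.]), 0.56, array([ 0.298, -0.361]))]
nursery_pot [(array([375., 262.]), 0.86, array([ 0.718, -0.242]))]
small_pot [(array([291., 182.]), 0.93, array([0.727, 0.26 ]))]
trowel [(array([340., 205.]), 0.7, array([0.8  , 0.049]))]
dibber [(array([276., 345.]), 0.79, array([ 0.301, -0.361]))]
seed_tin [(array([167., 202.]), 0.95, array([0.276, 0.366]))]
top [[ 0.418  0.066  1.456]
 [ 0.081 -0.004 -0.997]]
saucer [(array([202., 215.]), 0.62, array([0.516, 0.335]))]
stand [(array([301., 211.]), 0.94, array([ 0.533, -0.015])), (array([193., 282.]), 0.57, array([0.282, 0.359]))]
clay_pot [(array([373., 231.]), 0.88, array([ 0.464, -0.269]))]
nursery_pot [(array([363., 161.]), 0.83, array([ 0.715, -0.233]))]
small_pot [(array([224., 155.]), 0.55, array([0.73, 0.26]))]
trowel [(array([289., 140.]), 0.67, array([0.787, 0.03 ]))]
dibber [(array([404., 282.]), 0.81, array([ 0.287, -0.375]))]
seed_tin []
```

View pics/side0.png

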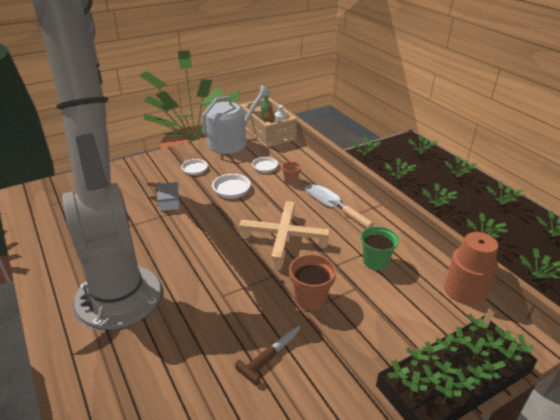

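View pics/top0.png

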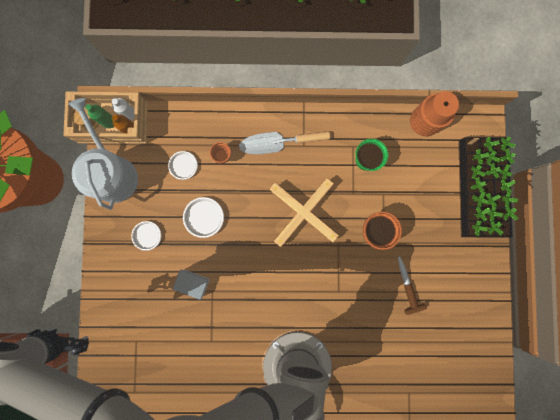

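Top view: three white saucers can be confused: (203,217) clearly the largest, with smaller ones at (183,165) and (147,235). The side view shows the same three at (231,186), (265,165) and (194,167). I choose the large one and will check its size in a crop.

```bash
cat >> h.py <<'E'
def saucer(p,near=None):
    """rim circle centre/diam: white pixels of the saucer mask -> plane z=.024"""
    out=[]
    for d in spotter.trace(p,"saucer"):
        m=np.asarray(d["pixels"]).astype(np.uint8)
        cs,_=cv2.findContours(m,cv2.RETR_EXTERNAL,cv2.CHAIN_APPROX_NONE)
        if not cs: continue
        c=max(cs,key=cv2.contourArea)[:,0,:]
        w=np.array([atz(p,u,.024)[:2] for u in c]).astype(np.float32)
        (cx,cy),rad=cv2.minEnclosingCircle(w)
        out.append((round(cx,4),round(cy,4),round(2000*rad),round(d["confidence"],2),len(c)))
    return out
E
python3 - <<'E'
from h import *
for n in("side","top"):
    p=eyes.grab_frame(n);print(n,saucer(p))
    d=spotter.trace(p,"stand")[0];m=np.asarray(d["pixels"]).astype(np.uint8)
    cs,_=cv2.findContours(m,cv2.RETR_EXTERNAL,cv2.CHAIN_APPROX_NONE);c=max(cs,key=cv2.contourArea)[:,0,:]
    w=np.array([atz(p,u,.056)[:2] for u in c]).astype(np.float32)
    rc=cv2.minAreaRect(w);print("stand",rc)
    # ends of the rails: extreme points
    ctr=np.array(rc[0])
    if n=="top":
        im=p["color"][120:300,120:420];cv2.imwrite("pics/crop.png",cv2.resize(im,None,fx=2.6,fy=2.6,interpolation=cv2.INTER_CUBIC))
        for ctr0 in [(.533,-.015)]:
            # fit pose by template match: sample cross mask
            best=[]
            from scipy.optimize import minimize
            def cost(v):
                a=v[2];M=np.zeros(m.shape,np.uint8)
                M=np.zeros((m.shape[0]*8,m.shape[1]*8),np.uint8)
                for s in(np.pi/4,-np.pi/4):
                    u=np.array([np.cos(a+s),np.sin(a+s)]);q=np.array([-u[1],u[0]])
                    P=[[*(v[:2]+i*.141*u+j*.015*q),.056] for i,j in((1,1),(1,-1),(-1,-1),(-1,1))]
                    cv2.fillPoly(M,[np.int32(np.round((proj(p,np.array(P))+.5)*8))],255)
                M=cv2.resize(M,m.shape[::-1],interpolation=cv2.INTER_AREA)/255.
                return np.abs(M-m).sum()/m.sum()
            res=min((minimize(cost,[.533,-.015,a],method="Nelder-Mead",options=dict(initial_simplex=[[.533,-.015,a],[.543,-.015,a],[.533,-.005,a],[.533,-.015,a+.15]])) for a in np.arange(-.7,.8,.2)),key=lambda z:z.fun)
            print(res.x,res.fun)
E
```

```text
side [(0.5046, 0.3208, 163, 0.7, 92), (0.6795, 0.3943, 108, 0.57, 56), (0.4381, 0.5103, 112, 0.55, 60)]
stand ((0.5141586661338806, -0.040022507309913635), (0.23957505822181702, 0.25583237409591675), 5.339058876037598)
top [(0.5086, 0.3295, 141, 0.97, 111), (0.688, 0.4039, 104, 0.59, 80), (0.4447, 0.524, 100, 0.58, 79)]
stand ((0.5252749919891357, -0.017033785581588745), (0.21222145855426788, 0.2163512110710144), 5.441087245941162)
[ 0.52616716 -0.01763522  0.09585265] 0.1108642930856553
```

View pics/crop.png

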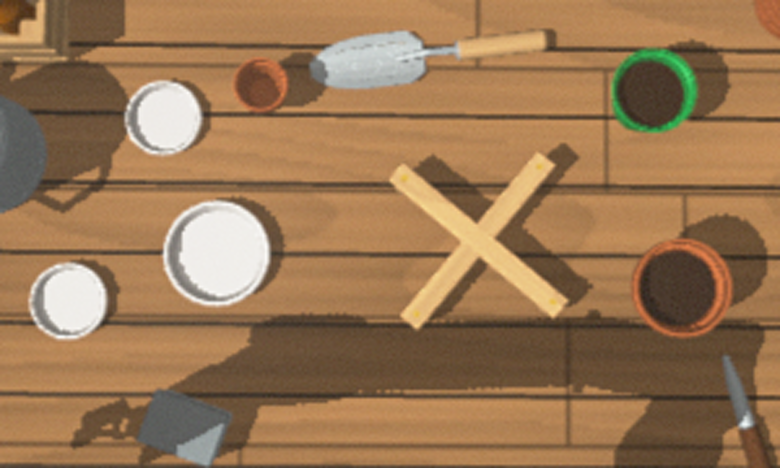

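The crop shows the large saucer at crop (217,252), about 141 mm across in the measurement against about 102 for the other two, so the choice stands. The stand centre is about (0.526, -0.018) with yaw about 0.096 rad. I'll come in behind the saucer, with the jaws across the push.

Request:
carry_out(
  series="-5 -1.85 0 0 0.42;-5 -1.85 0 0 0.42;-5 -1.85 0 0 0.42;-5 -1.85 0 0 0.42;-5 -1.85 0 0 0.42;-5 -1.85 0 0 0.42;-5 -1.85 0 0 0.42;-5 -1.85 0 0 0.42",
  grip_force=30,
)

```text
clock: 2.2
tcp_pos: [0.5108, 0.421, 0.2395]
orientation: [0.36, 3.121, 0.001]
contact_force: [0.2, 1.0, 0.1]
grip_width: 0.0358
```

Request:
carry_out(
  series="0 0 0 0.17 0.42;0 0 0 0.17 0.42;0 0 0 0.17 0.42;0 0 0 0.17 0.42;0 0 0 0.17 0.42;0 0 0 0.17 0.42;0 0 0 0.17 0.42;0 0 0 0.17 0.42",
)

```text
clock: 3.2
tcp_pos: [0.5094, 0.4222, 0.2394]
orientation: [-2.248, -2.194, -0.0]
contact_force: [0.5, -0.3, 0.0]
grip_width: 0.0361
```

```bash
cat >> h.py <<'E'
from scipy.spatial.transform import Rotation as Ro
def st():
    o=r.get_obs();M=Ro.from_rotvec(o["orientation"]).as_matrix()
    print("t",round(float(o["clock"]),2),"tcp",np.round(o["tcp_pos"],4),"xt",np.round(M[:,0],3),"zt",np.round(M[:,2],3),"F",np.round(o["contact_force"],1),"g",round(float(o["grip_width"]),4),"tip",r.tip_reach,"q",np.round(o["joints"],2))
    return o,M
E
python3 - <<'E'
from h import *
st()
for n in("side","top"):
    p=eyes.grab_frame(n);print(n,saucer(p));cv2.imwrite(f"pics/{n}1.png",p["color"])
E
```

```text
t 3.2 tcp [0.5094 0.4222 0.2394] xt [0.024 1.    0.   ] zt [-0.  0. -1.] F [ 0.5 -0.3  0. ] g 0.0361 tip 0.008 q [-1.09  0.48  0.43  1.61 -0.22  1.1  -0.62]
side [(0.5051, 0.3197, 172, 0.8, 89), (0.4393, 0.508, 118, 0.63, 59), (0.6848, 0.3883, 118, 0.55, 58)]
top [(0.5081, 0.3283, 143, 0.82, 114), (0.6891, 0.4042, 103, 0.72, 81), (0.4502, 0.4814, 31, 0.49, 19)]
```

View pics/side1.png

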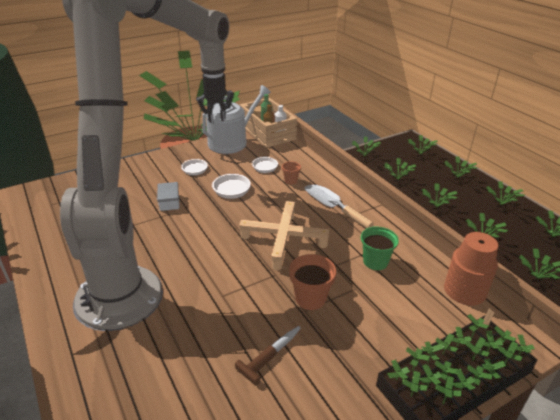

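The side view shows the gripper above and behind the saucer at about (213,105), with the saucer unmoved at (231,186). Going down next.

Request:
carry_out(
  series="0.3 0 5 0 0.42;0 0 5 0 0.42;0 0 5 0 0.42;0 0 3 0 0.42;0 0 2 0 0.42;0 0 0 0 0.42",
)

```text
clock: 4.15
tcp_pos: [0.509, 0.4246, 0.0382]
orientation: [-2.241, -2.201, 0.003]
contact_force: [-0.2, 0.1, 0.5]
grip_width: 0.0356
```

Run:
```python
from h import *
o,M=st();P=o["tcp_pos"]
p=eyes.grab_frame("side");q=proj(p,np.array([P,P+.008*M[:,2],[P[0],P[1],0]]));print(q)
im=p["color"][120:240,160:320];im=cv2.resize(im,None,fx=5,fy=5,interpolation=cv2.INTER_CUBIC)
for u in q: cv2.circle(im,tuple(int(v) for v in ((u-[160,120]+.5)*5)),3,(0,0,255),-1)
cv2.imwrite("pics/s2.png",im)
```

```text
t 4.15 tcp [0.509  0.4246 0.0382] xt [ 0.018  1.    -0.001] zt [-0.002 -0.001 -1.   ] F [-0.2  0.1  0.5] g 0.0356 tip 0.008 q [-1.03  0.71  0.34  1.74 -0.33  0.75 -0.54]
[[219.70030669 168.6441277 ]
 [219.83193378 170.45292447]
 [220.33251521 177.19261595]]
```

View pics/s2.png

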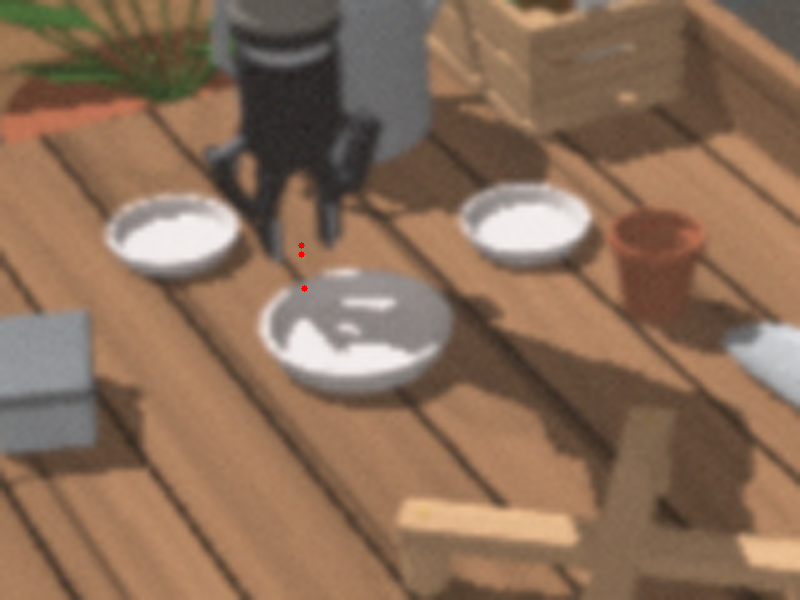

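The tips are at crop (278,258) and (332,244), which matches the 8 mm reach and leaves them clear behind the rim. I'll drop to pushing height and make the first push to just short of the gap.

Request:
carry_out(
  series="0 0 1.0 0 0.42;0 0 0.5 0 0.42;0 0 0 0 0.42;-1 0 0 0 0.42;-1 0 0 0 0.42;-1 0 0 0 0.42;-1 0 0 0 0.42;-1 0 0 0 0.42",
)

```text
clock: 5.2
tcp_pos: [0.5087, 0.3746, 0.0245]
orientation: [-2.242, -2.2, -0.001]
contact_force: [-0.9, 1.5, -0.5]
grip_width: 0.0358
```

Run:
```python
from h import *
st()
p=eyes.grab_frame("top");print(saucer(p))
```

```text
t 5.2 tcp [0.5087 0.3746 0.0245] xt [0.019 1.    0.   ] zt [ 0.  0. -1.] F [-0.9  1.5 -0.5] g 0.0358 tip 0.008 q [-0.97  0.69  0.33  1.82 -0.33  0.68 -0.47]
[(0.5068, 0.2969, 144, 0.95, 116), (0.4431, 0.5308, 97, 0.74, 66)]
```

Request:
carry_out(
  series="-1 0 0 0 0.42;-1.2 0 0 0 0.42;-1.2 0 0 0 0.42;-1.2 0 0 0 0.42;-1.2 0 0 0 0.42;-1.2 0 0 0 0.42;-1 0 0 0 0.42;-0.8 0 0 0 0.42",
)

```text
clock: 6.3
tcp_pos: [0.5069, 0.2864, 0.0243]
orientation: [-2.243, -2.2, 0.0]
contact_force: [-0.7, 2.4, 0.2]
grip_width: 0.0359
```

Run:
```python
from h import *
st()
p=eyes.grab_frame("top");print(saucer(p));cv2.imwrite("pics/t3.png",cv2.resize(p["color"][120:300,120:420],None,fx=2.6,fy=2.6,interpolation=cv2.INTER_CUBIC))
p=eyes.grab_frame("side");print(saucer(p));cv2.imwrite("pics/s3.png",cv2.resize(p["color"][150:300,180:380],None,fx=4,fy=4,interpolation=cv2.INTER_CUBIC))
```

```text
t 6.3 tcp [0.5069 0.2864 0.0243] xt [ 0.019  1.    -0.   ] zt [-0. -0. -1.] F [-0.7  2.4  0.2] g 0.0359 tip 0.008 q [-0.86  0.63  0.32  1.94 -0.32  0.61 -0.35]
[(0.5049, 0.2073, 139, 0.86, 111), (0.6895, 0.4024, 100, 0.79, 79), (0.4437, 0.5233, 98, 0.72, 78)]
[(0.4997, 0.2007, 159, 0.9, 95), (0.4402, 0.5096, 116, 0.76, 60), (0.6816, 0.386, 122, 0.58, 60)]
```

View pics/t3.png

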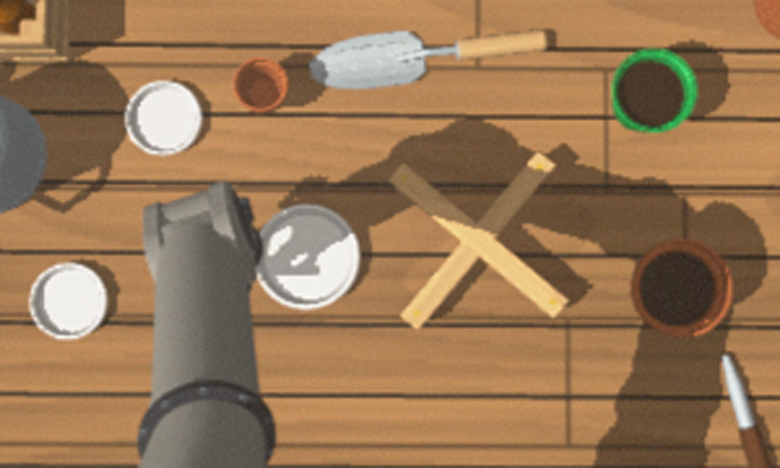

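View pics/s3.png

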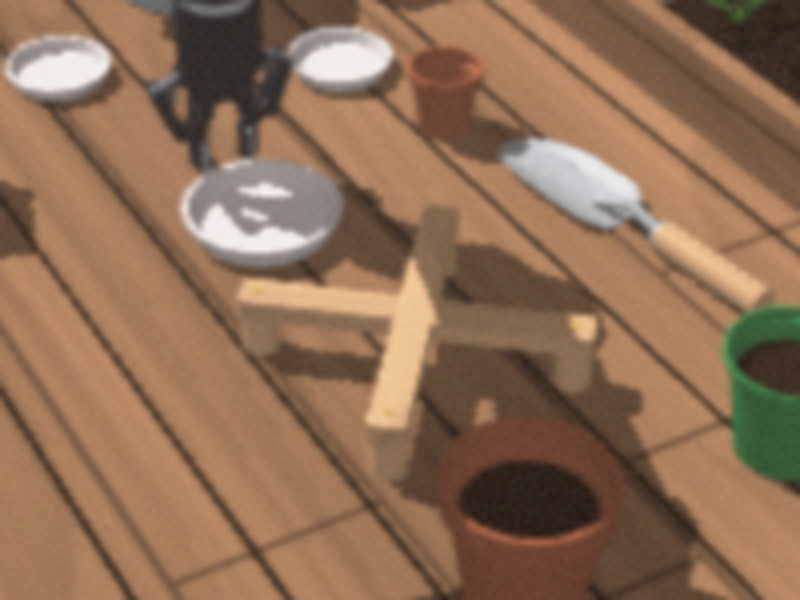

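The top crop shows the saucer at (308,256) and the crossing at (480,241), so it is on the stand's axis to about 1 mm. I'll back off a little, turn the tool to the stand's axis and go on.

Request:
carry_out(
  series="1 0 0 0 0.42;0 0 0 -0.11 0.42;0 -1 0 0 0.42;0 0 0 0 0.42;-1 0 0 0 0.42;-1 0 0 0 0.42;-1 0 0 0 0.42;-1 0 0 0 0.42",
)

```text
clock: 7.5
tcp_pos: [0.501, 0.2555, 0.0244]
orientation: [2.119, 2.319, 0.0]
contact_force: [-1.1, 1.1, -0.6]
grip_width: 0.0357
```

```bash
cat >> h.py <<'E'
S=np.array([.526,-.0176]);A=.092
def loc(P):
    d=np.array(P)[:2]-S;return np.round(1000*np.array([d@[np.cos(A),np.sin(A)],d@[-np.sin(A),np.cos(A)]]),1)
E
python3 - <<'E'
from h import *
o,M=st();print("tcp",loc(o["tcp_pos"]))
p=eyes.grab_frame("top");s=saucer(p);print(s,loc(s[0]))
E
```

```text
t 7.5 tcp [0.501  0.2555 0.0244] xt [-0.09   0.996  0.   ] zt [ 0.  0. -1.] F [-1.1  1.1 -0.6] g 0.0357 tip 0.008 q [-0.8   0.61  0.28  1.99 -0.29  0.58 -0.23]
tcp [2.000e-01 2.742e+02]
[(0.6898, 0.4028, 102, 0.96, 78), (0.5071, 0.1779, 142, 0.83, 113), (0.4445, 0.5213, 104, 0.6, 83)] [201.7 403.6]
```

Request:
carry_out(
  series="-1 0 0 0 0.42;-1 0 0 0 0.42;-1 0 0 0 0.42;-1 0 0 0 0.42;-1 0 0 0 0.42;-0.5 0 0 0 0.42",
)

```text
clock: 8.35
tcp_pos: [0.5059, 0.2006, 0.0243]
orientation: [2.119, 2.319, -0.0]
contact_force: [-0.1, 1.2, -0.3]
grip_width: 0.0356
```

Run:
```python
from h import *
o,M=st();print("tcp",loc(o["tcp_pos"]))
p=eyes.grab_frame("top")
for s in saucer(p):print(s,loc(s))
cv2.imwrite("pics/t4.png",cv2.resize(p["color"][150:270,180:360],None,fx=4.4,fy=4.4,interpolation=cv2.INTER_CUBIC))
p=eyes.grab_frame("side");cv2.imwrite("pics/s4.png",cv2.resize(p["color"][170:290,200:360],None,fx=5,fy=5,interpolation=cv2.INTER_CUBIC))
```

```text
t 8.35 tcp [0.5059 0.2006 0.0243] xt [-0.09   0.996 -0.   ] zt [-0. -0. -1.] F [-0.1  1.2 -0.3] g 0.0356 tip 0.008 q [-0.71  0.58  0.28  2.03 -0.29  0.56 -0.14]
tcp [  0.  219.1]
(0.4459, 0.5211, 98, 0.83, 79) [-30.3 543.8]
(0.6896, 0.4034, 99, 0.83, 77) [201.6 404.2]
(0.5138, 0.1224, 141, 0.72, 110) [  0.7 140.5]
(0.7779, 0.0461, 324, 0.3, 196) [256.7  40.3]
```

View pics/t4.png

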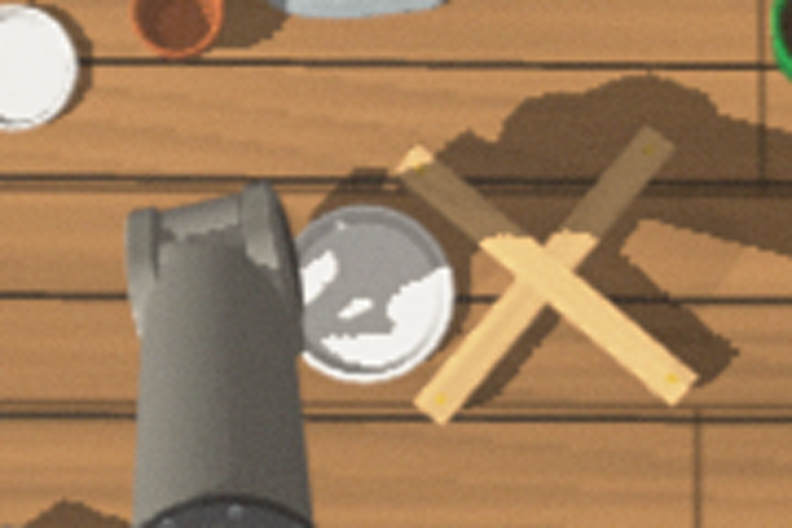

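View pics/s4.png

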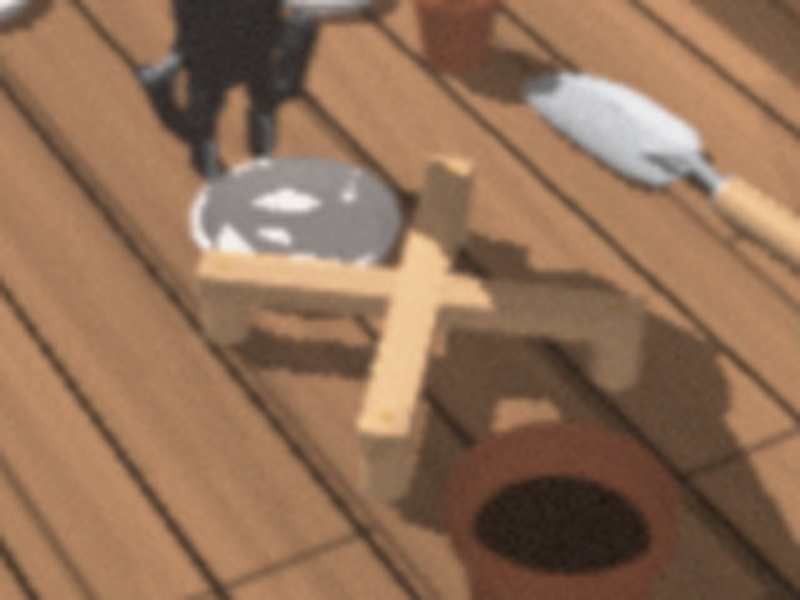

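The saucer at crop (375,293) is centred before the gap (feet at crop (418,160) and (440,400)), with its front rim just inside. I'll push through slowly and watch the force.

Request:
carry_out(
  series="-0.7 0 0 0 0.42;-0.7 0 0 0 0.42;-0.7 0 0 0 0.42;-0.7 0 0 0 0.42;-0.7 0 0 0 0.42;-0.7 0 0 0 0.42;-0.7 0 0 0 0.42;-0.3 0 0 0 0.42",
)

```text
clock: 9.5
tcp_pos: [0.5106, 0.1491, 0.0243]
orientation: [2.119, 2.319, -0.0]
contact_force: [0.8, 2.3, -0.4]
grip_width: 0.0356
```

Run:
```python
from h import *
o,M=st();print("tcp",loc(o["tcp_pos"]))
p=eyes.grab_frame("top")
cv2.imwrite("pics/t5.png",cv2.resize(p["color"][150:270,180:360],None,fx=4.4,fy=4.4,interpolation=cv2.INTER_CUBIC))
p=eyes.grab_frame("side");cv2.imwrite("pics/s5.png",cv2.resize(p["color"][170:290,200:360],None,fx=5,fy=5,interpolation=cv2.INTER_CUBIC))
```

```text
t 9.5 tcp [0.5106 0.1491 0.0243] xt [-0.09   0.996 -0.   ] zt [-0. -0. -1.] F [ 0.8  2.3 -0.4] g 0.0356 tip 0.008 q [-0.61  0.57  0.27  2.06 -0.28  0.54 -0.05]
tcp [ -0.  167.4]
```

View pics/t5.png

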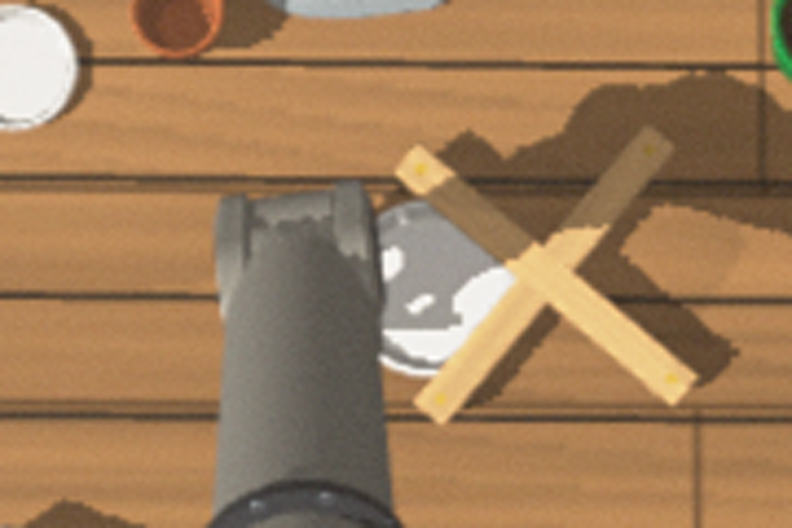

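View pics/s5.png

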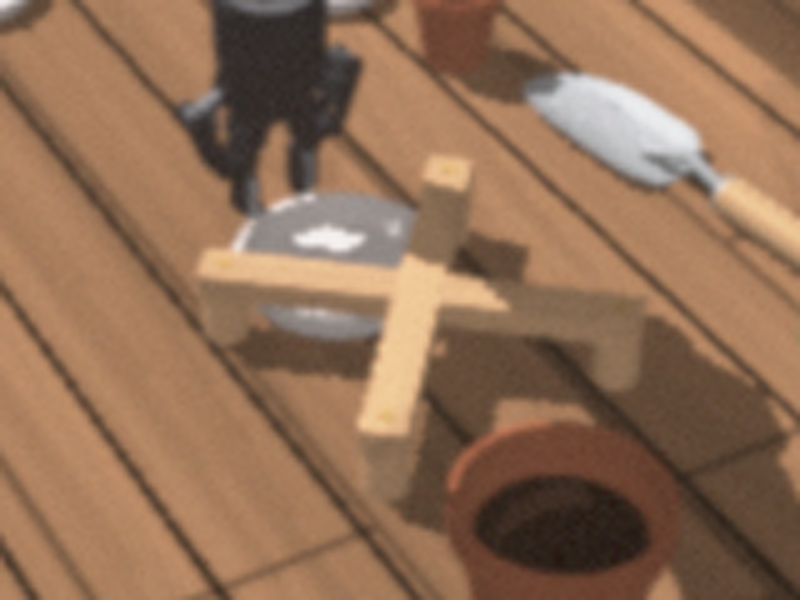

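The saucer is in the gap with almost no side force. I'll keep the two-finger push to about 30 mm short. The outer finger links might then meet the rails, so I'll narrow the fingers and raise them slightly for the last bit.

Request:
carry_out(
  series="-0.7 0 0 0 0.42;-0.8 0 0 0 0.42;-0.8 0 0 0 0.42;-0.8 0 0 0 0.42;-0.8 0 0 0 0.42;-0.8 0 0 0 0.42;-0.8 0 0 0 0.42;-0.4 0 0 0 0.42",
)

```text
clock: 10.6
tcp_pos: [0.5159, 0.0903, 0.0243]
orientation: [2.119, 2.319, -0.0]
contact_force: [-0.5, 0.5, -0.1]
grip_width: 0.0356
```

Request:
carry_out(
  series="0 0 0 0 0.42;1.5 0 0 0 0.42;0 0 -0.3 0 0.12;0 0 0 0 0.12;0 0 0 0 0.12;0 0 0 0 0.12",
)

```text
clock: 11.35
tcp_pos: [0.5145, 0.1057, 0.0273]
orientation: [2.119, 2.32, -0.0]
contact_force: [-0.7, -0.9, 0.0]
grip_width: 0.0103
```

Run:
```python
from h import *
o,M=st();print("tcp",loc(o["tcp_pos"]))
p=eyes.grab_frame("top")
cv2.imwrite("pics/t6.png",cv2.resize(p["color"][150:270,180:360],None,fx=4.4,fy=4.4,interpolation=cv2.INTER_CUBIC))
p=eyes.grab_frame("side");cv2.imwrite("pics/s6.png",cv2.resize(p["color"][170:290,200:360],None,fx=5,fy=5,interpolation=cv2.INTER_CUBIC))
```

```text
t 11.35 tcp [0.5145 0.1057 0.0273] xt [-0.09   0.996 -0.   ] zt [-0. -0. -1.] F [-0.7 -0.9  0. ] g 0.0103 tip 0.008 q [-0.53  0.56  0.27  2.08 -0.27  0.54  0.02]
tcp [-1.000e-01  1.238e+02]
```

View pics/t6.png

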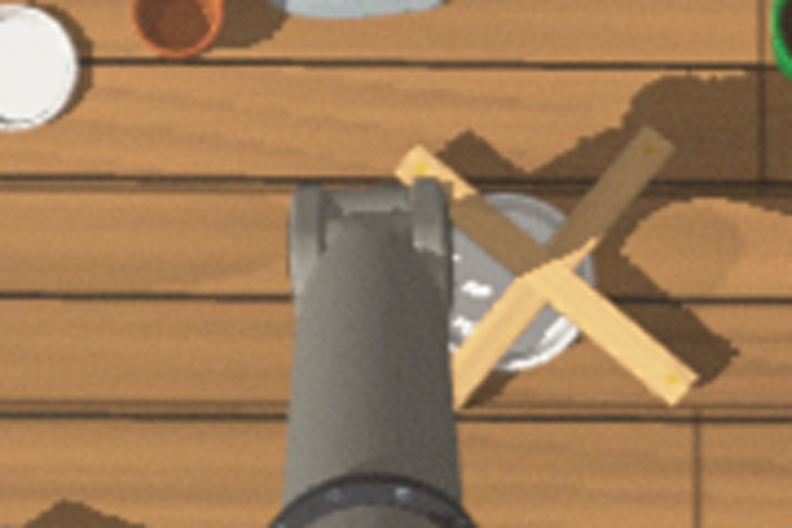

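View pics/s6.png

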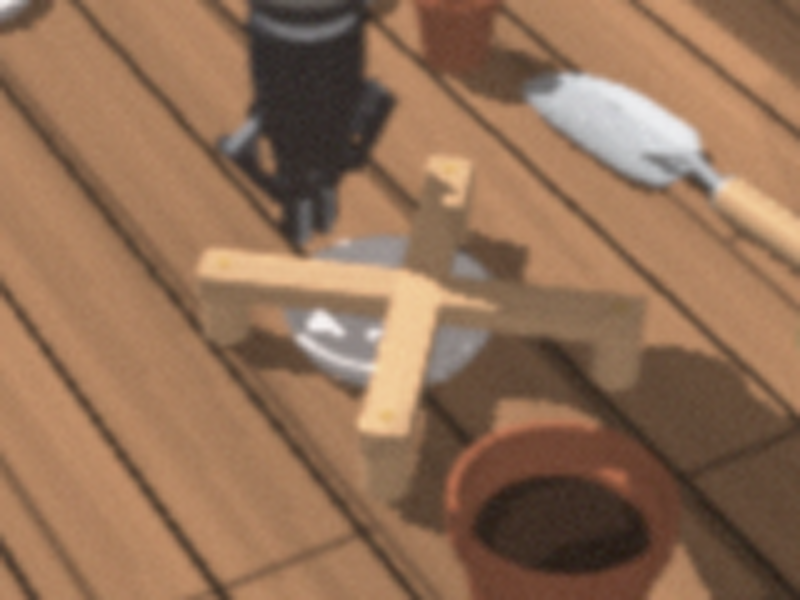

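The saucer sits about 30 mm short (top crop: its centre near (510,282), crossing (548,272)). The fingers are narrow and clear of the rails. Starting the last push.

Request:
carry_out(
  series="-0.7 0 0 0 0.12;-0.6 0 0 0 0.12;-0.6 0 0 0 0.12;-0.6 0 0 0 0.12;-0.5 0 0 0 0.12;0 0 0 0 0.12",
)

```text
clock: 12.2
tcp_pos: [0.5173, 0.0753, 0.0273]
orientation: [2.119, 2.319, -0.0]
contact_force: [-0.8, 0.8, -0.2]
grip_width: 0.0101
```

Run:
```python
from h import *
o,M=st();print("tcp",loc(o["tcp_pos"]))
p=eyes.grab_frame("side");cv2.imwrite("pics/s7.png",cv2.resize(p["color"][170:290,200:360],None,fx=5,fy=5,interpolation=cv2.INTER_CUBIC))
```

```text
t 12.2 tcp [0.5173 0.0753 0.0273] xt [-0.09   0.996 -0.   ] zt [ 0. -0. -1.] F [-0.8  0.8 -0.2] g 0.0101 tip 0.008 q [-0.47  0.55  0.26  2.08 -0.27  0.54  0.08]
tcp [-0.1 93.3]
```

View pics/s7.png

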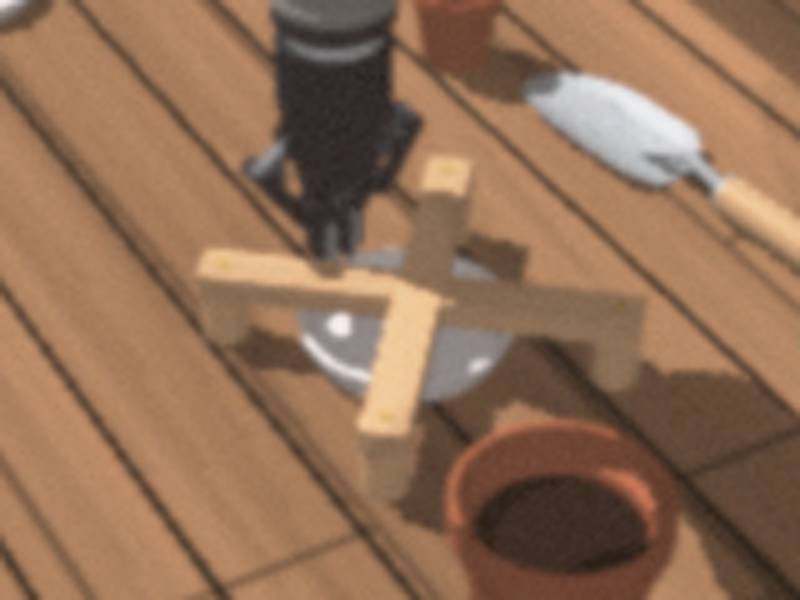

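Request:
carry_out(
  series="-0.4 0 0 0 0.12;-0.3 0 0 0 0.12;-0.3 0 0 0 0.12;0 0 0 0 0.12",
)

```text
clock: 12.75
tcp_pos: [0.5182, 0.0657, 0.0273]
orientation: [2.119, 2.32, -0.0]
contact_force: [0.1, -0.2, -0.6]
grip_width: 0.0101
```

Request:
carry_out(
  series="1 0 0 0 0.12;2 0 0 0 0.12;3 0 0 0 0.12;4 0 -2 0 0.12;3 0 -5 0 0.12;2 0 -5 0 0.12;5 0 0 0 0.12;0 0 0 0 0.12",
)

```text
clock: 13.75
tcp_pos: [0.4987, 0.2713, 0.1479]
orientation: [-2.108, -2.327, -0.005]
contact_force: [0.1, 0.4, 0.0]
grip_width: 0.0101
```

Run:
```python
from h import *
from scipy.optimize import least_squares
o,M=st();print("tcp",loc(o["tcp_pos"]))
names=("clay_pot","nursery_pot","small_pot","trowel","dibber","seed_tin","stand")
for n in("top","side"):
    p=eyes.grab_frame(n)
    box=(150,270,180,360) if n=="top" else (170,290,200,360)
    im=p["color"].copy()
    big=cv2.resize(im[box[0]:box[1],box[2]:box[3]],None,fx=4.4,fy=4.4,interpolation=cv2.INTER_CUBIC)
    cv2.imwrite(f"pics/{n}8.png",big)
    ds=[(d["confidence"],np.asarray(d["pixels"])) for d in spotter.trace(p,"saucer")]
    for c,m in ds:
        ys,xs=np.nonzero(m);w=np.array([atz(p,u,.024)[:2] for u in zip(xs,ys)]).astype(np.float32);(a,rad)=cv2.minEnclosingCircle(w);print(n,round(c,2),np.round(a,4),round(rad*2000),loc(a))
    for q in names: print(q,[(np.round(atz(p,d["uv"],0)[:2],3)) for d in spotter.mark_of(p,q)[:1]])
```

```text
t 13.75 tcp [0.4987 0.2713 0.1479] xt [-0.099  0.995  0.003] zt [ 0.001  0.003 -1.   ] F [0.1 0.4 0. ] g 0.0101 tip 0.008 q [-0.88  0.42  0.35  1.92 -0.19  0.83 -0.33]
tcp [ -0.6 290.1]
top 0.9 [0.6898 0.4042] 95 [201.8 405. ]
top 0.83 [ 0.5273 -0.0144] 137 [1.5 3. ]
top 0.57 [0.4442 0.522 ] 100 [-31.8 544.9]
clay_pot [array([ 0.466, -0.27 ])]
nursery_pot [array([ 0.721, -0.239])]
small_pot [array([0.73 , 0.269])]
trowel [array([0.78 , 0.033])]
dibber [array([ 0.283, -0.368])]
seed_tin [array([0.288, 0.353])]
stand [array([ 0.528, -0.022])]
side 0.74 [0.6832 0.3891] 115 [193.9 390.6]
side 0.7 [ 0.5262 -0.0209] 155 [-0.1 -3.3]
side 0.57 [0.4418 0.5087] 120 [-35.5 531.9]
clay_pot [array([ 0.46 , -0.259])]
nursery_pot [array([0.801, 0.038])]
small_pot [array([0.734, 0.271])]
trowel [array([0.801, 0.053])]
dibber [array([ 0.306, -0.361])]
seed_tin [array([0.272, 0.371])]
stand [array([ 0.537, -0.002])]
```

View pics/top8.png

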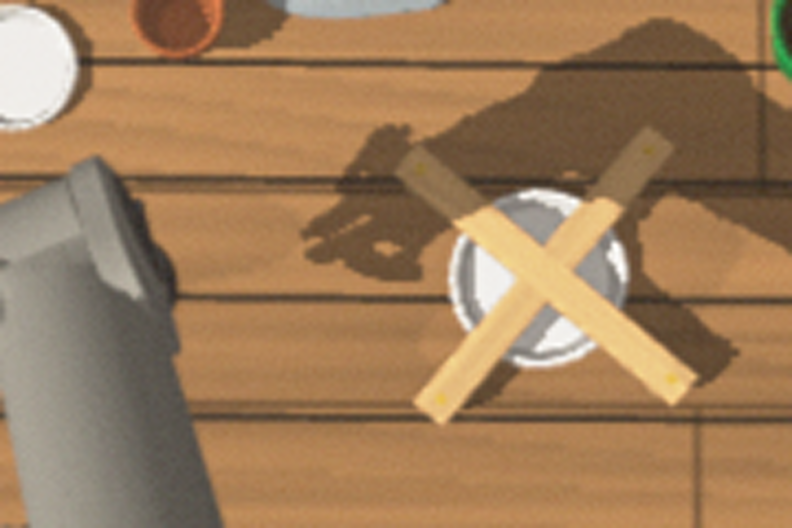

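View pics/side8.png

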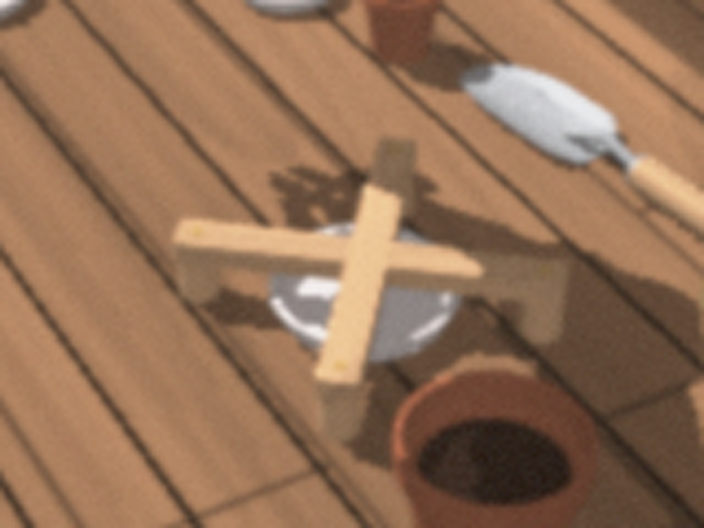

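The top crop shows the saucer circled around the crossing: its centre is near (540,278) and the crossing near (547,275). It is centred to about 3–4 mm in both views, the robot is clear and the bystanders are in place. Handing in.

```bash
python3 -c "
from bench import r
print(r.hand_in())"
```

```text
the job is handed in; nothing more can be done
None
```

I slid the largest saucer (measured about 141 mm across) flat over the bench, between two feet of the stand, to under the crossing of the rails. I pushed with two spread fingertips most of the way and narrowed them for the last 30 mm or so. Then I backed the arm away and handed the job in at about 14 s of the 56 s allowed; it reports no verdict.

**Position:** after the push, the saucer's centre was about 3 mm off the point below the crossing in both views (top +1.5/+3.0 mm, side -0.1/-3.3 mm, across and along the push). The side view is the weaker check, because its outline comes out too wide (155 mm). The two views disagree by about 6 mm along the push, still inside the 15 mm allowed.

**Contact:** the readings taken during the pushes stayed under about 3 N. The robot was clear of everything at the end.

**Other things on the bench:** in the pictures they stand where they were. The networks put them within about 15 mm of their first readings, which is their usual scatter. One side-view reading for the nursery pot landed on the trowel and was wrong; the top view shows that pot unmoved.

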